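# Latch the curing box and start it

### The job

The freshly lacquered bowls are in the curing box: shut its lid all the way, then swing the steel hasp over so that it lies flat over the lid's catch. Only when it is latched, press the start button on the console beside it fully down and let it come back up. Do not push the stand, the bowl or the jar on the bench around.

Things in the scene. Friction and masses are not known exactly. Their poses are not given: they have to be found in the camera images.
- curing_box: Fixed pale wooden box with dark corner irons, 240 x 220 mm, its top (deck and shut lid) 122 mm high. Origin: centre of its underside; x points from its front (robot side) to its rear, z up. The front 65 mm of the top (x -120 to -55 mm) is a fixed deck; the lid covers the rest. Two dark bowls stand inside, out of the way.
- lid (a joint): Lid angle in rad: 0 shut, grows as its front edge rises (to 1.2). Board 12 mm thick, 220 mm wide (y), reaching 175 mm from its hinge line towards the front when shut, 0.4 kg; its underside holds the hinge line. The stiff hinge keeps it wherever it is left; 1 to 6 N near its front edge pushes it down. Starts open at 0.45 to 0.9.
- lid_hinge (a point): Middle of the lid's hinge line, which runs along y of the box at its rear: x = 120, y = 0, z = 110 mm in the box's frame.
- lid_edge (a point): Middle of the upper front edge of the lid, 175 mm from its hinge line; moves with the lid. Frame: that of the lid, parallel to the box's when shut.
- catch (a point): Top of the lid's catch, a steel staple (bent 7 mm bar, 23 mm long in x, standing 20 mm above the lid) in the middle of the lid's width, 135 mm from the lid's hinge line. On the shut lid it is at x = -15, y = 0, z = 141.5 mm in the box's frame.
- hasp (a joint): Hasp angle in rad: 0 lying flat on the lid over the catch (tip to the rear), pi/2 upright, more than that leaning towards the box's front (to 2.5). A flat steel strap 40 mm wide, 4 mm thick, 119 mm long from hinge to tip. Its stiff hinge keeps it wherever it is left; 1 to 2 N at the tip moves it. Starts at 1.75 to 2.2.
- hasp_hinge (a point): Middle of the hasp's hinge line, along y of the box, on the deck: x = -75, y = 0, z = 127 mm in the box's frame. The strap's slot, 28 x 14 mm, is centred 60 mm from it; the catch stands up through the slot, 13 mm proud of the strap, when the hasp lies flat. From 76 mm to the tip the strap is solid.
- hasp_tip (a point): Free end of the hasp, middle of its width and thickness, 119 mm from its hinge. Frame: x along the strap away from the hinge, y along the hinge, z out of the face that is up when the hasp lies flat.
- console: Fixed grey control console, 160 x 110 mm, to the left or the right of the box. Origin: on the bench under it (it spans x -85 to +75 mm); x points from its front to its rear, z up. Its panel, with the button, leans 42 deg: it faces up and to the front (-x). The rear column is 140 mm high and carries a clear guard over the button.
- guard_edge (a point): Middle of the front lower edge of the clear plastic drip guard (level plate 90 mm wide, 4 mm thick, from the rear column to here): x = -48, y = 0, z = 147 mm in the console's frame, 55 mm above the button's top. The guard covers the button from above, so it is reached from the front with the tool tilted along its axis.
- start_button (a joint): Travel of the start button in m along its axis: 0 up, 0.006 fully down; a spring returns it. It starts to move at 1.5 N and takes 5 N to be fully down.
- start_button_top (a point): Centre of the top of the round white start button (40 mm across, in a black collar 56 mm across, standing 10 mm above the collar), at x = -30, y = 0, z = 92 mm in the console's frame. Frame: z points out of the button along its axis, 42 deg from vertical towards the console's front; y is the console's y.
- stand: Loose dark turned wooden pedestal, 110 mm across, 100 mm high, on the side of the box without the console; origin at the centre of its foot. To be left alone.
- bowl: Loose dark lacquer bowl, 110 mm across, 55 mm high, behind and beside the box; origin at the centre of its foot. To be left alone.
- jar: Loose amber glass jar, 64 mm across, 85 mm high, behind and beside the box; origin at the centre of its foot. To be left alone.
There are look-alikes about, which are no part of the job. Several things have the shape of the console; the one meant has the colours described above.

How it is judged:
By the outcome, as a careful person would: the job done as asked, in the order asked, and still so for the second after the job is handed in, with the robot touching nothing.
It also fails if it takes over 58 s, if anything falls off the work surface, if the arm or the gripper's body presses on something with over 40 N, if the wrist force passes 120 N, or if a joint passes its speed limit or range.

### The arm

A 7-joint arm with a two-finger parallel gripper is mounted at the origin on the work surface. World frame = base frame: x ahead of the robot, y to its left, z up, the work surface at z = 0. Lengths are in mm, angles in rad, forces in N, time in s.
With the tool pointing down it reaches from about 400 to 875 mm from the base axis. Payload 4.4 kg.
Tool frame: the origin (TCP) lies midway between the tips of the shut fingers; the grasp point (between the pads) lies 19 mm behind it; z points along the fingers, y is the line along which they close (so a half turn about z gives the same grasp; the last joint's range is limited). The gripper opens to 85 mm and grips with 20 to 120 N. Pads are 22 mm wide; open, the fingers measure 114 mm over their backs; the gripper's body (76 mm by 85 mm) begins 54 mm behind the grasp point. The pads swing forward as they close: fully open they stand 13 mm farther back than shut.
Start: joints at [-1.185, 0.628, 0.038, 1.517, -0.027, 0.996, -0.02], TCP at [283.76, 584.806, 231.313] pointing down, gripper open.
Joint ranges: [-3.06, 3.06], [-0.37, 2.12], [-1.25, 1.32], [0.18, 2.47], [-1.1, 4.24], [0.23, 1.98], [-2.94, 2.94]. Speed limits (rad/s): [2.57, 2.57, 3.14, 3.14, 3.14, 3.14, 3.14].

### API

Orientations are given as [roll, pitch, yaw] about the fixed x, y, z axes, in that order (R = Rz(yaw) Ry(pitch) Rx(roll)).
In Python, from cell import ctrl gives the robot as it stands.
- The arm moves only by the shell command python3 -m crank 'ROWS' [OPENING]. ROWS is JSON, a list that holds one entry, the list of rows, each a list of 4 numbers: the shift along the tool's x, y, z normalised to -1 to 1, where 1 is 2.5 cm, then the turn about the tool's z normalised to -1 to 1, where 1 is 0.08 rad. In form: [[[dx, dy, dz, turn], ...]]. A call has 1 to 12 rows; each row shifts and turns the commanded pose from where the row before left it, along the tool's axes as they then stand; what a row does not reach is not made up. A row lasts 1/12 s, in which the tool goes at most 41.7 mm and 7.16 degrees, less where a joint would pass 70% of its speed; a pose out of reach is approached as far as the arm can. A call with a number of a shift or a turn outside -1 to 1 is refused whole. A call with a gripper value outside its range is refused whole. OPENING is the closure, from -1 (fully open) to 1 (shut), set as the call begins (- or left out, the last holds). The fingers move at their own pace and stop on an object; the grip force is fixed at half the most. Time passes only in rows, so rows that do not move let the fingers close. It gives the time, the measured TCP pose, the force, the opening and the grip force at its end, in the units of the state.
- ctrl.read_state(): the state, without advancing time (a new reading comes with each control period).
- ctrl.get_image(name): name is "scene" or "top" or "wrist"; returns a dict with "img" (480x640x3 uint8, red, green, blue), "intrinsics" (3x3 intrinsics, pixels), "extrinsics" (4x4, takes a point from camera to world coordinates). Camera axes: x right, y up, looking along -z (the intrinsics and any distortion apply to the point x, -y, -z); pixel columns grow to the right and rows downward; lengths in mm; the calibration is good to about 2 mm. A picture is of the moment at which its call begins. There is no depth.
- ctrl.finish_job(): hands the job in; it is judged then, once.
Trained networks look in the newest picture that a camera, given by its name, has taken for a name from the list of things; names that differ only in an ending like _2 or _b are one class to them, and where a whole thing is asked for, a point or a joint stands for the part that bears it (a point fixed in the world has none). Each returns a list of dicts, best first, with "confidence" (0 to 1); they miss things now and then, are a little off and sometimes report something else, mostly with a low value. They report only what shows in the picture. A call takes as long as a camera call. They do not tell look-alikes from the thing itself.
- ctrl.find_in(camera, target): "position" ([row, column] in pixels, amid what is visible of it).
- ctrl.trace(camera, target): "mask" (480x640 bool, what is visible of it) and "position" ([row, column] in pixels, amid what is visible of it).
- ctrl.place_of(camera, target): "position" ([row, column] in pixels: a listed point, or the origin of a listed thing).
The state is a dict: "clock": time; "qpos": joint angles; "qd": joint speeds; "tau": joint torques, N m; "eef_pos": TCP position; "tool_rot": TCP orientation; "force": force on the tool from outside, world axes, zero at the start; "torque": the same for the moment, N m; "width": finger opening in mm; "gripper_force": force on a finger pad.
Only numpy, scipy, OpenCV 4.12 (cv2) and the standard library are available. Lean on these libraries where they do the work, as an engineer would, in place of code of your own. Each camera call takes 0.05 s, during which the arm holds its last target. There are 200 camera calls.

## Working session

There is one attempt and no reset: what is moved stays moved. The work goes in short steps, Python scripts to look and compute and a shell command to move; the robot and the scene stay as the last step left them, time stands still between calls to the robot, and variables do not carry over. Pictures are saved under pics/ and viewed, at most 10 in all, crops included, and the job is handed in when it is done.

```bash
ls; mkdir -p pics; python3 - <<'E'
from cell import ctrl
import cv2,numpy as np
for c in ["scene","top"]:
    d=ctrl.get_image(c); cv2.imwrite(f"pics/{c}0.png",d["img"][:,:,::-1])
    print(c,np.round(d["intrinsics"],1).tolist(),np.round(d["extrinsics"],3).tolist())
    for t in ["curing_box","console","lid_edge","lid_hinge","catch","hasp_hinge","hasp_tip","guard_edge","start_button_top","stand","bowl","jar"]:
        r=ctrl.place_of(c,t); print(t,[(np.round(x["position"]).tolist(),round(x["confidence"],2)) for x in r][:4])
s=ctrl.read_state();print(s)
E
```

```text
pics
scene [[466.8, 0.0, 320.4], [0.0, 466.8, 237.7], [0.0, 0.0, 1.0]] [[0.911, 0.302, -0.282, 223.509], [-0.413, 0.658, -0.63, -597.966], [-0.005, 0.69, 0.724, 812.353], [0.0, 0.0, 0.0, 1.0]]
curing_box [([373.0, 498.0], 0.59), ([254.0, 385.0], 0.58)]
console [([280.0, 269.0], 0.94), ([241.0, 185.0], 0.73), ([196.0, 268.0], 0.67)]
lid_edge [([171.0, 401.0], 0.9), ([196.0, 269.0], 0.56)]
lid_hinge [([199.0, 428.0], 0.94)]
catch [([170.0, 417.0], 0.71)]
hasp_hinge [([229.0, 363.0], 0.74), ([376.0, 492.0], 0.36)]
hasp_tip [([204.0, 340.0], 0.54), ([224.0, 364.0], 0.45)]
guard_edge [([186.0, 147.0], 0.96), ([240.0, 243.0], 0.91), ([156.0, 243.0], 0.81)]
start_button_top [([253.0, 257.0], 0.63), ([170.0, 250.0], 0.57), ([209.0, 162.0], 0.55)]
stand [([170.0, 402.0], 0.67), ([388.0, 376.0], 0.59)]
bowl [([173.0, 336.0], 0.73), ([155.0, 242.0], 0.47)]
jar [([371.0, 496.0], 0.62)]
top [[459.9, 0.0, 326.5], [0.0, 459.9, 235.0], [0.0, 0.0, 1.0]] [[0.012, 0.998, -0.06, 462.697], [-1.0, 0.013, 0.016, -3.172], [0.017, 0.06, 0.998, 1195.193], [0.0, 0.0, 0.0, 1.0]]
curing_box [([186.0, 318.0], 0.8
[... 480 characters left out ...]
: 1.3, 'qpos': array([-1.18483624,  0.62841154,  0.03847439,  1.51743013, -0.02701952,
        0.99630417, -0.01997792]), 'qd': array([-9.82024670e-04, -5.20160707e-04,  2.24399461e-03, -1.98889697e-03,
        4.37847417e-04, -6.55526574e-05, -1.67181364e-03]), 'tau': array([-8.20754963e-05, -5.63280165e+01,  1.22539211e+00, -1.93777943e+01,
        1.09344372e-02,  1.57355826e-03,  1.53296196e-05]), 'eef_pos': array([283.71232893, 584.8069951 , 231.29580018]), 'tool_rot': array([-3.14155574e+00, -6.60555778e-05,  2.68983906e+00]), 'force': array([0.05199365, 0.1136365 , 0.9009358 ]), 'torque': array([-0.01486962, -0.05733024,  0.01181059]), 'gripper_force': 0.0, 'width': 85.50303295548376}
```

View images.

View pics/scene0.png

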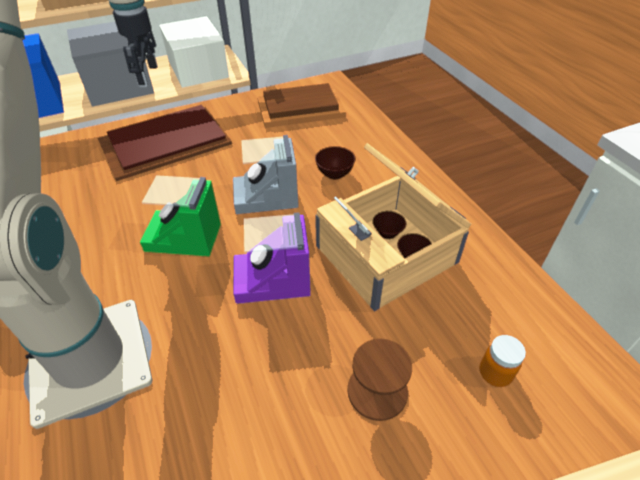

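View pics/top0.png

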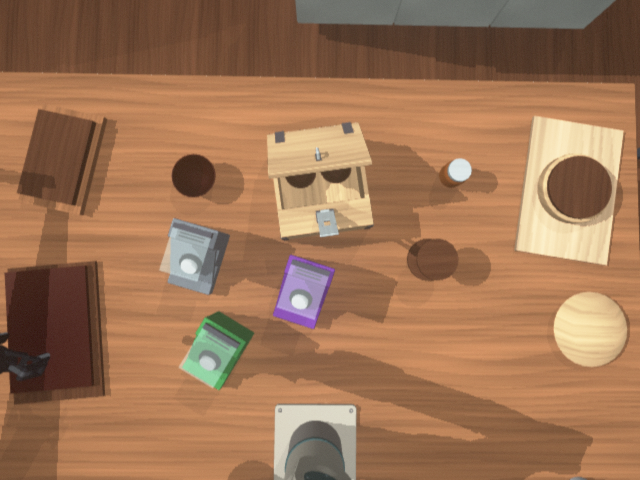

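```bash
cat > h.py <<'E'
import numpy as np
from scipy.optimize import least_squares
from cell import ctrl
def cams():
    return {c:ctrl.get_image(c) for c in ("scene","top")}
def proj(d,p):
    E=d["extrinsics"];K=d["intrinsics"]
    q=(np.atleast_2d(p)-E[:3,3])@E[:3,:3]
    q=q*[1,-1,-1]; u=q@K.T
    return (u[:,:2]/u[:,2:])[:,::-1]   # row,col
def Tf(pose,p):
    x,y,a=pose; c,s=np.cos(a),np.sin(a); p=np.asarray(p,float)
    return np.array([x+c*p[0]-s*p[1],y+s*p[0]+c*p[1],p[2]])
def lidp(th,r,h): return [120-r*np.cos(th)+h*np.sin(th)*1.0,0,110+r*np.sin(th)+h*np.cos(th)]
def haspp(th,r): return [-75+r*np.cos(th),0,127+r*np.sin(th)]
def boxpts(q):
    P=q[:3]
    return dict(curing_box=Tf(P,[0,0,0]),lid_hinge=Tf(P,[120,0,110]),lid_edge=Tf(P,lidp(q[3],175,12)),
      catch=Tf(P,lidp(q[3],135,31.5)),hasp_hinge=Tf(P,[-75,0,127]),hasp_tip=Tf(P,haspp(q[4],119)))
def conpts(P): return dict(console=Tf(P,[0,0,0]),guard_edge=Tf(P,[-48,0,147]),start_button_top=Tf(P,[-30,0,92]))
def fit(f,q0,obs,C):
    def res(q):
        m=f(q); return np.concatenate([(proj(C[c],m[n])[0]-o) for c,n,o in obs])
    r=least_squares(res,q0,loss="soft_l1",f_scale=2,x_scale=[50,50,.3]+[.3]*(len(q0)-3))
    e=res(r.x).reshape(-1,2)
    for (c,n,o),v in zip(obs,e): print(c,n,np.round(v,1))
    return r.x
E
python3 - <<'E'
from h import *
C=cams()
def near(c,t,guess,tol=18):
    r=[x["position"] for x in ctrl.place_of(c,t)]
    r=[np.array(x,float) for x in r if np.linalg.norm(np.array(x)-guess)<tol]
    return [(c,t,r[0])] if r else []
G={"scene":dict(curing_box=(254,385),lid_edge=(171,401),lid_hinge=(199,428),catch=(170,417),hasp_hinge=(229,363),hasp_tip=(204,340)),
"top":dict(curing_box=(186,318),lid_edge=(166,322),lid_hinge=(132,315),catch=(152,319),hasp_hinge=(214,323),hasp_tip=(237,330))}
ob=[o for c in G for t in G[c] for o in near(c,t,G[c][t])]
q=fit(boxpts,[600,0,0,.7,1.9],ob,C);print("box",np.round(q,3))
for k,v in boxpts(q).items(): print(k,np.round(v))
G={"scene":dict(console=(196,268),guard_edge=(156,243),start_button_top=(170,250)),"top":dict(console=(258,200),guard_edge=(273,175),start_button_top=(265,190))}
ob=[o for c in G for t in G[c] for o in near(c,t,G[c][t])]
p=fit(conpts,[450,270,0],ob,C);print("con",np.round(p,3))
for k,v in conpts(p).items(): print(k,np.round(v))
import cv2
# overlay
im=C["top"]["img"][:,:,::-1].copy(); im2=C["scene"]["img"][:,:,::-1].copy()
B=[Tf(q[:3],[a,b,122]) for a,b in((-120,-110),(-120,110),(-55,110),(-55,-110),(-120,-110))]+[Tf(q[:3],[-75+119*np.cos(q[4]),y,127+119*np.sin(q[4])]) for y in(-20,20)]+[Tf(q[:3],np.add(lidp(q[3],175,12),[0,y,0])) for y in(-110,110)]
D=[Tf(p,[-85,-55,0]),Tf(p,[-85,55,0]),Tf(p,[75,-55,140]),Tf(p,[75,55,140]),Tf(p,[-48,45,147]),Tf(p,[-48,-45,147]),Tf(p,[-30,0,92])]
for I,c in((im,"top"),(im2,"scene")):
    for w in B+D:
        r=proj(C[c],w)[0]; cv2.circle(I,(int(r[1]),int(r[0])),2,(0,255,255),-1)
a=cv2.resize(im[110:310,150:400],None,fx=1.6,fy=1.6*1.5) ; 
a=cv2.resize(im[110:310,150:390],(480,400)); b=cv2.resize(im2[130:310,220:480],(520,360))
out=np.zeros((560,800,3),np.uint8); out[:320,:384]=cv2.resize(a,(384,320)); out[:288,384:]=cv2.resize(b,(416,288))
g=im2[0:100,60:240]; out[320:560,0:432]=cv2.resize(C["scene"]["img"][:,:,::-1][0:100,60:240],(432,240)); out[290:560,440:800]=cv2.resize(C["top"]["img"][:,:,::-1][310:415,0:140],(360,270))
cv2.imwrite("pics/ov.png",out)
E
```

```text
scene curing_box [2.6 0.4]
scene lid_edge [-2.8 -0.4]
scene lid_hinge [0.2 2.1]
scene hasp_hinge [-0.8  0.7]
scene hasp_tip [-1.1  0.4]
top curing_box [4.  1.4]
top lid_edge [ 1.  -0.4]
top lid_hinge [-0.4 -3.6]
top catch [0.4 0.2]
top hasp_hinge [-1.5  1.3]
top hasp_tip [ 1.7 -0.5]
box [ 6.53346e+02 -1.96800e+00  1.72000e-01  8.14000e-01  2.11700e+00]
curing_box [653.  -2.   0.]
lid_hinge [772.  19. 110.]
lid_edge [662.  -1. 245.]
catch [703.   7. 230.]
hasp_hinge [579. -15. 127.]
hasp_tip [519. -25. 229.]
scene console [ 0.2 -1.4]
scene guard_edge [-1.8  0.8]
scene start_button_top [-0.4  3.9]
top guard_edge [3.  0.4]
con [ 4.74443e+02  3.00393e+02 -2.71000e-01]
console [474. 300.   0.]
guard_edge [428. 313. 147.]
start_button_top [446. 308.  92.]
```

View pics/ov.png

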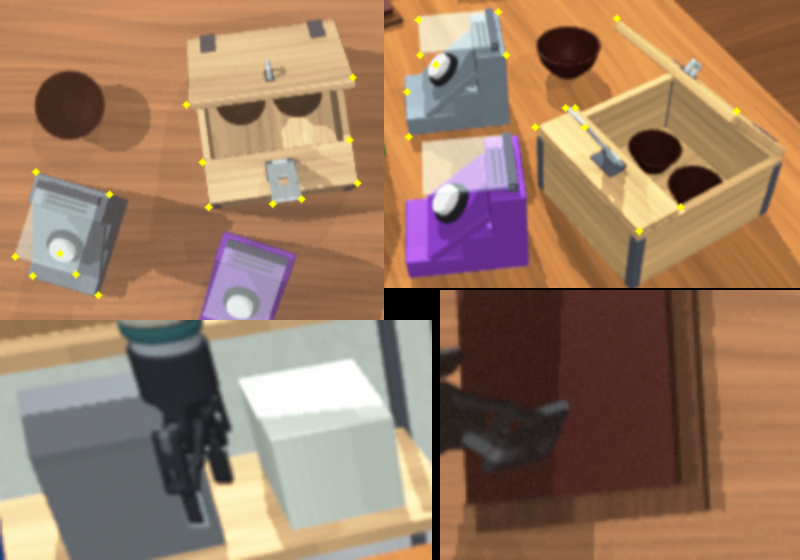

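```bash
python3 -m crank '[[[0,0,-1,-1],[0,0,-1,-1],[0,0,-1,-1],[0,0,0,-1],[0,0,0,-1],[0,0,0,-1],[0,0,0,-1],[0,0,0,-0.8]]]' 1
python3 -m crank '[[[-0.4,-1,0,0],[-0.4,-1,0,0],[-0.4,-1,0,0],[-0.4,-1,0,0],[-0.4,-1,0,0],[-0.4,-1,0,0],[-0.4,-1,0,0],[-0.4,-1,0,0],[-0.4,-1,0,0],[-0.4,-1,0,0],[-0.4,-1,0,0],[-0.4,-1,0,0]]]'
cat >> h.py <<'E'
BOX=[653.346,-1.968,.172]; CON=[474.443,300.393,-.271]
def inv(P,w):
    c,s=np.cos(P[2]),np.sin(P[2]); d=np.asarray(w)[:2]-P[:2]
    return np.round([c*d[0]+s*d[1],-s*d[0]+c*d[1],w[2]],1)
def st():
    from scipy.spatial.transform import Rotation as R
    s=ctrl.read_state(); Rm=R.from_euler("xyz",s["tool_rot"]).as_matrix()
    print("t",round(s["clock"],2),"tcp",np.round(s["eef_pos"],1),"box",inv(BOX,s["eef_pos"]),"con",inv(CON,s["eef_pos"]),"F",np.round(s["force"],1),"w",round(s["width"],1))
    print(" q",np.round(s["qpos"],2),"yaw",round(np.arctan2(Rm[1,0],Rm[0,0]),3),"toolz",np.round(Rm[:,2],3),"tilt deg",round(np.degrees(np.arccos(-Rm[2,2])),1))
    return s,Rm
E
python3 -c "from h import *;st()"
```

```text
clock: 2.97
eef_pos: [283.8, 584.7, 306.4]
tool_rot: [3.141, 0.0, -2.966]
force: [1.0, 0.3, 0.0]
width: -0.2
gripper_force: 0.0
clock: 3.97
eef_pos: [454.0, 308.6, 306.5]
tool_rot: [3.141, 0.0, -2.97]
force: [0.1, 0.3, -0.0]
width: -0.4
gripper_force: 0.0
t 3.97 tcp [454.  308.6 306.5] box [-143.3  340.1  306.5] con [-21.9   2.4 306.5] F [ 0.1  0.3 -0. ] w -0.4
 q [-0.59  0.4  -0.09  1.7   0.04  1.04  1.06] yaw -2.97 toolz [ 0.  0. -1.] tilt deg 0.0
```

```bash
python3 -m crank '[[[-0.42,-1,0,0],[-0.42,-1,0,0],[-0.42,-1,0,0],[-0.42,-1,0,0],[-0.42,-1,0,0],[-0.42,-1,0,0],[-0.42,-1,0,0],[-0.42,-1,0,0],[-0.42,-1,0,0],[-0.42,-1,0,0],[-0.42,-1,0,0],[-0.42,-1,0,0]]]' >/dev/null
python3 -m crank '[[[-0.42,-1,0,0],[-0.42,-1,0,0],[-0.42,-1,0,0],[-0.2,-0.4,0,0],[0,0,1,0],[0,0,1,0]]]'
python3 -c "from h import *;st()
for th in (.8,.65,.5,.35,.2,.1,0): print(th,np.round(lidp(th,160,12)))"
```

```text
clock: 5.47
eef_pos: [680.8, -42.2, 257.1]
tool_rot: [-3.141, 0.004, -2.971]
force: [0.1, 0.7, -1.1]
width: 0.0
gripper_force: 0.0
t 5.47 tcp [680.8 -42.2 257.1] box [ 20.1 -44.4 257.1] con [ 290.5 -274.9  257.1] F [ 0.1  0.7 -1.1] w 0.0
 q [ 0.03  0.65 -0.02  1.39  0.01  1.1   1.75] yaw -2.971 toolz [ 0.004  0.    -1.   ] tilt deg 0.2
0.8 [ 17.   0. 233.]
0.65 [ -0.   0. 216.]
0.5 [-15.   0. 197.]
0.35 [-26.   0. 176.]
0.2 [-34.   0. 154.]
0.1 [-38.   0. 138.]
0 [-40.   0. 122.]
```

```bash
python3 -m crank '[[[0,0,0.5,0],[0,0,0.4,0],[0.3,0,0.35,0],[0.35,0,0.35,0],[0.3,0,0.38,0],[0.3,0,0.38,0],[0.22,0,0.42,0],[0.22,0,0.42,0],[0.16,0,0.44,0],[0.16,0,0.44,0],[0.08,0,0.32,0],[0.08,0,0.32,0]]]'
python3 -m crank '[[[0.04,0,0.32,0],[0.04,0,0.32,0],[0,0,0.12,0],[0,0,0.12,0],[0,0,0,0]]]'
python3 -c "from h import *;st()"
```

```text
clock: 6.47
eef_pos: [627.0, -49.6, 138.7]
tool_rot: [3.141, 0.003, -2.968]
force: [1.2, 1.6, 2.6]
width: 0.2
gripper_force: 1.2
clock: 6.88
eef_pos: [624.6, -50.9, 121.8]
tool_rot: [3.142, 0.002, -2.97]
force: [-10.4, 3.8, 40.1]
width: 0.1
gripper_force: 19.7
t 6.88 tcp [624.6 -50.9 121.8] box [-36.7 -43.3 121.8] con [ 238.7 -298.2  121.8] F [-10.4   3.8  40.1] w 0.1
 q [ 0.05  0.72 -0.02  1.69  0.02  0.73  1.76] yaw -2.97 toolz [ 0.002  0.    -1.   ] tilt deg 0.1
```

```bash
python3 -m crank '[[[0,0,-1,0],[0,0,-1,0],[0,0,-1,0],[0,0,-1,0],[0,0,-1,0],[0,0,-0.8,0],[1,0.3,0,0],[1,0.3,0,0],[1,0.3,0,0],[1,0.3,0,0],[1,0.3,0,0],[0.5,0.2,0,0]]]'
python3 -c "
from h import *
import cv2
st();C=cams()
o=np.hstack([cv2.resize(C['scene']['img'][100:320,280:480],(400,440)),cv2.resize(C['top']['img'][110:290,240:400],(400,450))[:440]])
cv2.imwrite('pics/lid.png',o[:,:,::-1])
G={'scene':dict(lid_hinge=(199,428),hasp_hinge=(229,363),hasp_tip=(204,340),catch=None,lid_edge=None),'top':dict(lid_hinge=(132,315),hasp_hinge=(214,323),hasp_tip=(237,330),catch=None,lid_edge=None)}
q=[*BOX,0,2.117];m=boxpts(q);ob=[]
for c in G:
  for t in G[c]:
    g=proj(C[c],m[t])[0]
    for x in ctrl.place_of(c,t):
      if np.linalg.norm(x['position']-g)<15: ob.append((c,t,np.array(x['position'])));break
print(np.round(fit(boxpts,q,ob,C),3))
"
```

```text
clock: 7.88
eef_pos: [477.1, -33.8, 260.5]
tool_rot: [-3.141, -0.005, -2.97]
force: [-1.6, -0.2, -0.1]
width: 0.1
gripper_force: 0.0
t 7.88 tcp [477.1 -33.8 260.5] box [-179.1   -1.2  260.5] con [  92.  -321.2  260.5] F [-1.6 -0.2 -0.1] w 0.1
 q [ 0.03  0.35 -0.03  1.94  0.01  0.86  1.74] yaw -2.97 toolz [-0.005 -0.001 -1.   ] tilt deg 0.3
scene lid_hinge [-0.1  4.5]
scene hasp_hinge [ 1.4 -1. ]
scene hasp_tip [-0.6 -0.6]
scene catch [0.1 1.1]
scene lid_edge [-0.4 -1.4]
top lid_hinge [-1.8 -4.7]
top hasp_hinge [-0.2  2.7]
top catch [ 0.4 -0.1]
top lid_edge [ 1.2 -0.1]
[ 6.56054e+02 -4.42100e+00  1.60000e-01  3.40000e-02  2.12700e+00]
```

View pics/lid.png

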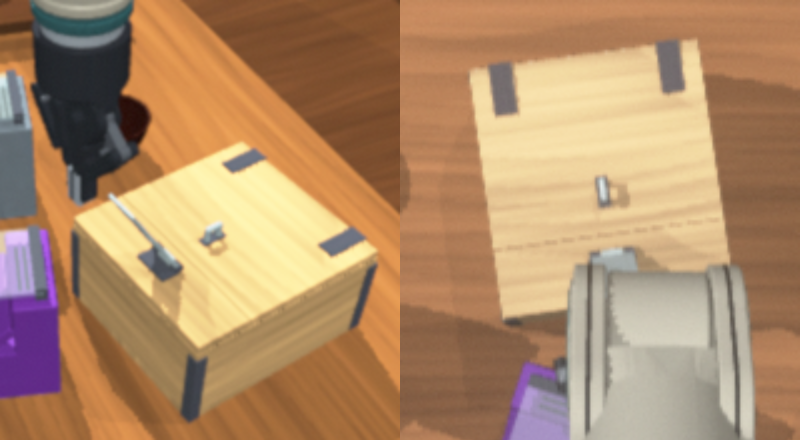

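```bash
python3 -m crank '[[[0,0,1,0],[0,0,1,0],[0,0,0.2,0],[-0.6,0,0,0],[-0.6,0,0,0],[-0.4,0,0,0],[-0.4,0,0,0],[-0.4,0,0,0],[-0.4,0,0,0],[-0.4,0,0,0],[-0.4,0,0,0]]]'
python3 -m crank '[[[-0.4,0,-0.07,0],[-0.4,0,-0.07,0],[-0.4,0,-0.07,0],[-0.5,0,-0.06,0],[-0.5,0,-0.06,0],[-0.4,0,0.08,0],[-0.4,0,0.1,0],[-0.4,0,0.1,0]]]'
python3 -c "from h import *;st()"
```

```text
clock: 9.4
eef_pos: [570.6, -17.8, 207.3]
tool_rot: [-3.141, 0.0, -2.97]
force: [-2.0, -0.5, 0.3]
width: 0.0
gripper_force: 0.8
clock: 10.07
eef_pos: [654.1, -3.0, 208.0]
tool_rot: [3.142, -0.001, -2.969]
force: [-0.4, -0.5, 0.3]
width: -0.0
gripper_force: 0.3
t 10.07 tcp [654.1  -3.  208. ] box [  0.5  -1.1 208. ] con [ 254.3 -244.2  208. ] F [-0.4 -0.5  0.3] w -0.0
 q [-0.03  0.66 -0.02  1.53  0.02  0.96  1.69] yaw -2.969 toolz [-0.001 -0.    -1.   ] tilt deg 0.0
```

```bash
python3 -m crank '[[[0.18,0,0.48,0],[-0.36,0,0.64,0],[-0.24,0,0.56,0],[-0.16,0,0.52,0],[-0.12,0,0.52,0],[-0.08,0,0.4,0],[0,0,0.12,0],[0,0,0,0]]]'
python3 -c "from h import *;st()"
```

```text
clock: 10.73
eef_pos: [672.5, 0.3, 128.9]
tool_rot: [3.141, -0.001, -2.97]
force: [-6.7, -0.2, 15.8]
width: -0.0
gripper_force: 8.2
t 10.73 tcp [6.725e+02 3.000e-01 1.289e+02] box [ 19.3  -1.  128.9] con [ 271.2 -236.1  128.9] F [-6.7 -0.2 15.8] w -0.0
 q [-0.03  0.77 -0.02  1.54  0.02  0.83  1.68] yaw -2.97 toolz [-0.001  0.    -1.   ] tilt deg 0.0
```

```bash
python3 -m crank '[[[0,0,-1,0],[0,0,-1,0],[0,0,-1,0],[0,0,-1,0],[0,0,-1,1],[0,0,-1,1],[0,0,-1,1],[0,0,-1,1],[0,0,0,1],[0,0,0,0.5]]]'
python3 -m crank '[[[-1,-1,0,0],[-1,-1,0,0],[-1,-1,0,0],[-1,-1,0,0],[-1,-1,0,0],[-1,-1,0,0],[-1,-1,0,0],[-1,-0.2,0,0]]]'
python3 -c "
from h import *
import cv2
st();C=cams()
o=np.hstack([cv2.resize(C['scene']['img'][100:320,280:480],(400,440)),cv2.resize(C['top']['img'][110:290,240:400],(400,450))[:440]])
cv2.imwrite('pics/hasp.png',o[:,:,::-1])"
```

```text
clock: 11.57
eef_pos: [673.8, 0.4, 328.4]
tool_rot: [3.14, 0.003, 2.87]
force: [0.5, 0.1, -1.6]
width: -0.0
gripper_force: 0.0
clock: 12.23
eef_pos: [816.6, -233.4, 326.6]
tool_rot: [-3.137, -0.0, 2.867]
force: [0.6, -1.9, 1.6]
width: -0.2
gripper_force: 0.0
t 12.23 tcp [ 816.6 -233.4  326.6] box [ 121.2 -255.9  326.6] con [ 472.5 -422.7  326.6] F [ 0.6 -1.9  1.6] w -0.2
 q [ 0.22  1.    0.11  0.49 -0.09  1.66  1.57] yaw 2.867 toolz [-0.002 -0.005 -1.   ] tilt deg 0.3
```

View pics/hasp.png

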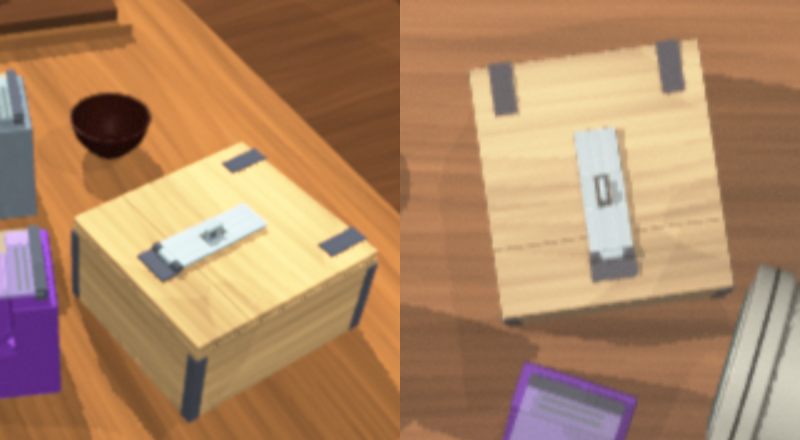

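The lid is shut and the hasp lies flat, with the catch standing through the slot (about 604,190 in the right half of the picture). The rows have no tilt, so I'll test whether moving beyond the reach limit tilts the tool outward.

```bash
python3 -m crank '[[[-1,0,0,0],[-1,0,0,0],[-1,0,0,0],[-1,0,0,0]]]'
python3 -c "from h import *;st()"
python3 -m crank '[[[-1,0,0,0],[-1,0,0,0],[-1,0,0,0],[-1,0,0,0]]]'
python3 -c "from h import *;st()"
python3 -m crank '[[[0,0,0,0],[0,0,0,0]]]'
python3 -c "from h import *;st()"
```

```text
clock: 12.67
eef_pos: [862.9, -238.0, 307.4]
tool_rot: [3.138, 0.039, 2.871]
force: [-0.3, 0.1, 0.1]
width: 0.1
gripper_force: 0.0
t 12.67 tcp [ 862.9 -238.   307.4] box [ 166.  -268.4  307.4] con [ 518.4 -414.7  307.4] F [-0.3  0.1  0.1] w 0.1
 q [ 0.2   1.17  0.57  0.19 -0.54  1.78  1.6 ] yaw 2.871 toolz [ 0.038 -0.007 -0.999] tilt deg 2.2
clock: 13.0
eef_pos: [892.8, -246.4, 293.2]
tool_rot: [3.141, 0.111, 2.871]
force: [-0.7, -0.1, -0.2]
width: 0.1
gripper_force: 0.0
t 13.0 tcp [ 892.8 -246.4  293.2] box [ 194.1 -281.8  293.2] con [ 549.5 -414.9  293.2] F [-0.7 -0.1 -0.2] w 0.1
 q [ 0.18  1.21  0.98  0.19 -0.94  1.71  1.64] yaw 2.871 toolz [ 0.107 -0.029 -0.994] tilt deg 6.4
clock: 13.17
eef_pos: [892.1, -246.8, 292.9]
tool_rot: [3.142, 0.109, 2.871]
force: [0.0, -0.3, 0.0]
width: 0.3
gripper_force: 0.0
t 13.17 tcp [ 892.1 -246.8  292.9] box [ 193.3 -282.1  292.9] con [ 548.9 -415.4  292.9] F [ 0.  -0.3  0. ] w 0.3
 q [ 0.18  1.21  0.98  0.19 -0.94  1.71  1.64] yaw 2.871 toolz [ 0.105 -0.029 -0.994] tilt deg 6.2
```

```bash
python3 -m crank '[[[-1,0,0,0],[-1,0,0,0],[-1,0,0,0],[-1,0,0,0],[-1,0,0,0],[-1,0,0,0]]]'
python3 -c "from h import *;st()"
python3 -m crank '[[[-1,0,-0.6,0],[-1,0,-0.6,0],[-1,0,-0.6,0],[-1,0,-0.6,0],[-1,0,-0.6,0],[-1,0,-0.6,0]]]'
python3 -c "from h import *;st()"
```

```text
clock: 13.67
eef_pos: [933.4, -257.4, 281.0]
tool_rot: [3.139, 0.215, 2.872]
force: [-1.2, 0.7, -0.5]
width: -0.4
gripper_force: 0.0
t 13.67 tcp [ 933.4 -257.4  281. ] box [ 232.2 -299.6  281. ] con [ 591.6 -414.6  281. ] F [-1.2  0.7 -0.5] w -0.4
 q [ 0.18  1.24  1.13  0.19 -1.1   1.6   1.65] yaw 2.872 toolz [ 0.206 -0.055 -0.977] tilt deg 12.3
clock: 14.17
eef_pos: [943.1, -260.6, 367.0]
tool_rot: [3.141, 0.328, 2.872]
force: [0.2, 0.4, -1.0]
width: 0.4
gripper_force: 0.0
t 14.17 tcp [ 943.1 -260.6  367. ] box [ 241.2 -304.4  367. ] con [ 601.7 -415.   367. ] F [ 0.2  0.4 -1. ] w 0.4
 q [ 0.17  1.16  1.14  0.18 -1.1   1.57  1.65] yaw 2.872 toolz [ 0.31  -0.086 -0.947] tilt deg 18.8
```

```bash
python3 -m crank '[[[-1,0,-0.6,0],[-1,0,-0.6,0],[-1,0,-0.6,0],[-1,0,-0.6,0],[-1,0,-0.4,0],[-1,0,-0.4,0],[-1,0,-0.4,0],[-1,0,-0.4,0],[-1,0,-0.4,0],[-1,0,-0.4,0],[-1,0,-0.4,0],[-1,0,-0.4,0]]]'
python3 -c "from h import *;st()"
```

```text
clock: 15.17
eef_pos: [954.0, -263.6, 511.5]
tool_rot: [-3.142, 0.542, 2.872]
force: [0.2, 0.2, -1.2]
width: 0.1
gripper_force: 0.0
t 15.17 tcp [ 954.  -263.6  511.5] box [ 251.5 -309.2  511.5] con [ 613.1 -415.   511.5] F [ 0.2  0.2 -1.2] w 0.1
 q [ 0.17  1.02  1.15  0.19 -1.1   1.49  1.65] yaw 2.872 toolz [ 0.497 -0.137 -0.857] tilt deg 31.1
```

```bash
python3 -m crank '[[[-1,0,-0.3,0],[-1,0,-0.3,0],[-1,0,-0.3,0],[-1,0,-0.3,0],[-1,0,-0.3,0],[-1,0,-0.3,0],[-1,0,-0.3,0],[-1,0,-0.3,0]]]'
python3 -c "from h import *;st()
C=cams()
# white button blob in the top and scene views near grey console
import cv2
for c,g in(('top',(265,190)),('scene',(172,257))):
    im=C[c]['img'].astype(int); r,cc=g; w=im[r-20:r+20,cc-20:cc+20]; m=(w.min(2)>185)&(np.ptp(w,axis=2)<30)
    n,l,s,ce=cv2.connectedComponentsWithStats(m.astype(np.uint8)); k=1+np.argmax(s[1:,4]) if n>1 else 0
    print(c,s[k],ce[k][::-1]+[r-20,cc-20])
    print('pred',proj(C[c],Tf(CON,[-30,0,92])))
"
```

```text
clock: 15.83
eef_pos: [959.0, -264.9, 594.1]
tool_rot: [-3.142, 0.681, 2.872]
force: [-0.6, -0.3, 0.0]
width: 0.3
gripper_force: 0.0
t 15.83 tcp [ 959.  -264.9  594.1] box [ 256.2 -311.4  594.1] con [ 618.2 -414.9  594.1] F [-0.6 -0.3  0. ] w 0.3
 q [ 0.16  0.95  1.15  0.19 -1.1   1.42  1.65] yaw 2.872 toolz [ 0.607 -0.168 -0.777] tilt deg 39.0
top [ 11  14  15  15 162] [266.38271605 187.67901235]
pred [[268.29984318 187.65789868]]
scene [ 11  12  12  13 104] [170.08653846 253.33653846]
pred [[170.5164211  252.33380023]]
```

```bash
cat >> h.py <<'E'
def rows(s,Rm,P,target):
    w=Tf(P,target)-s["eef_pos"]; d=Rm.T@w/25; print("target",target,"tool units",np.round(d,2)); return d
E
python3 - <<'E'
from h import *
C=cams(); b={'top':(266.4,187.7),'scene':(170.1,253.3)}
f=lambda p:np.concatenate([proj(C[c],p)[0]-b[c] for c in b])
r=least_squares(f,[446,308,92]); print("tri",r.x,f(r.x))
ob=[(c,'start_button_top',np.array(b[c])) for c in b]*2
def near(c,t,g):
    for x in ctrl.place_of(c,t):
        if np.linalg.norm(np.array(x["position"])-g)<18: return [(c,t,np.array(x["position"],float))]
    return []
for a in (('scene','console',(196,268)),('scene','guard_edge',(156,243)),('top','guard_edge',(273,175)),('top','console',(258,200))): ob+=near(*a)
p=fit(conpts,CON,ob,C);print("con",np.round(p,3), conpts(p))
s,R=st(); rows(s,R,CON,[-150,0,230])
E
```

```text
tri [449.18926085 308.76815701  91.86105138] [ 0.36058805 -0.12530274 -0.00351848  0.3983641 ]
top start_button_top [ 0.4 -0.6]
scene start_button_top [-0.3  0.2]
top start_button_top [ 0.4 -0.6]
scene start_button_top [-0.3  0.2]
scene console [ 0.6 -1.4]
scene guard_edge [-1.2  2.1]
top guard_edge [2.1 1. ]
top console [-2.5  0.7]
con [ 4.77755e+02  3.01492e+02 -2.86000e-01] {'console': array([477.754546  , 301.49174037,   0.        ]), 'guard_edge': array([431.7061972 , 315.03978723, 147.        ]), 'start_button_top': array([448.974328  , 309.95926966,  92.        ])}
t 16.23 tcp [ 959.2 -265.1  592. ] box [ 256.3 -311.6  592. ] con [ 618.4 -415.1  592. ] F [0.1 0.1 0.5] w 0.4
 q [ 0.16  0.96  1.15  0.19 -1.1   1.43  1.65] yaw 2.872 toolz [ 0.605 -0.167 -0.779] tilt deg 38.9
target [-150, 0, 230] tool units [33.   16.64 -8.  ]
```

```bash
sed -i 's/CON=.*/CON=[477.755,301.492,-.286]/' h.py
python3 -m crank '[[[1,0.5,-0.24,0],[1,0.5,-0.24,0],[1,0.5,-0.24,0],[1,0.5,-0.24,0],[1,0.5,-0.24,0],[1,0.5,-0.24,0],[1,0.5,-0.24,0],[1,0.5,-0.24,0],[1,0.5,-0.24,0],[1,0.5,-0.24,0]]]'
python3 -c "from h import *;rows(*st(),CON,[-150,0,230])"
python3 -m crank '[[[1,0.5,-0.24,0],[1,0.5,-0.24,0],[1,0.5,-0.24,0],[1,0.5,-0.24,0],[1,0.5,-0.24,0],[1,0.5,-0.24,0],[1,0.5,-0.24,0],[1,0.5,-0.24,0],[1,0.5,-0.24,0],[1,0.5,-0.24,0]]]'
python3 -c "from h import *;rows(*st(),CON,[-150,0,230])"
```

```text
clock: 17.07
eef_pos: [785.6, -94.2, 492.3]
tool_rot: [3.139, 0.684, 2.87]
force: [0.6, -0.5, 1.4]
width: -0.1
gripper_force: 0.0
t 17.07 tcp [785.6 -94.2 492.3] box [ 114.5 -113.5  492.3] con [ 407.  -292.7  492.3] F [ 0.6 -0.5  1.4] w -0.1
 q [-0.66  0.63  1.28  1.47 -0.89  0.85  2.03] yaw 2.87 toolz [ 0.609 -0.167 -0.775] tilt deg 39.2
target [-150, 0, 230] tool units [23.76 12.05 -5.81]
clock: 17.9
eef_pos: [595.8, 87.9, 381.4]
tool_rot: [3.139, 0.685, 2.87]
force: [-0.6, -0.5, -0.0]
width: -0.2
gripper_force: 0.0
t 17.9 tcp [595.8  87.9 381.4] box [-41.3  98.4 381.4] con [ 173.5 -171.6  381.4] F [-0.6 -0.5 -0. ] w -0.2
 q [-1.36  0.44  1.32  2.05 -0.38  0.35  1.41] yaw 2.87 toolz [ 0.61  -0.167 -0.775] tilt deg 39.2
target [-150, 0, 230] tool units [13.78  7.06 -3.41]
```

```bash
python3 -m crank '[[[1,0.5,-0.24,0],[1,0.5,-0.24,0],[1,0.5,-0.24,0],[1,0.5,-0.24,0]]]'
python3 -c "
from h import *
import cv2
rows(*st(),CON,[-150,0,230]);d=ctrl.get_image('scene');cv2.imwrite('pics/s3.png',d['img'][:,:,::-1])"
```

```text
clock: 18.23
eef_pos: [520.0, 160.8, 337.0]
tool_rot: [3.139, 0.685, 2.87]
force: [0.2, -0.1, -0.1]
width: 0.2
gripper_force: 0.0
t 18.23 tcp [520.  160.8 337. ] box [-103.5  183.2  337. ] con [  80.2 -123.   337. ] F [ 0.2 -0.1 -0.1] w 0.2
 q [-1.61  0.47  1.32  2.2  -0.08  0.27  0.92] yaw 2.87 toolz [ 0.61  -0.167 -0.775] tilt deg 39.2
target [-150, 0, 230] tool units [ 9.78  5.06 -2.45]
```

View pics/s3.png

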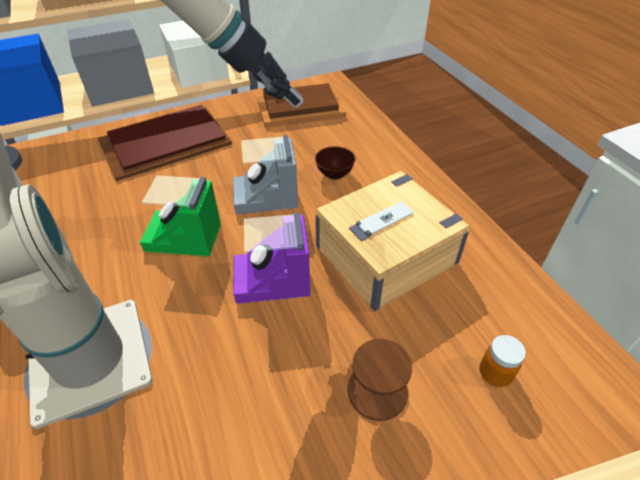

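```bash
python3 -m crank '[[[1,0.5,-0.24,0],[1,0.5,-0.24,0],[1,0.5,-0.24,0],[1,0.5,-0.24,0],[1,0.5,-0.24,0]]]'
python3 -c "from h import *;a=st();rows(*a,CON,[-130,0,220]);rows(*a,CON,[-100,0,180])"
```

```text
clock: 18.7
eef_pos: [425.5, 251.9, 281.2]
tool_rot: [3.139, 0.685, 2.87]
force: [0.6, 0.0, 0.0]
width: 0.2
gripper_force: 0.0
t 18.7 tcp [425.5 251.9 281.2] box [-181.1  289.1  281.2] con [-36.2 -62.3 281.2] F [0.6 0.  0. ] w 0.2
 q [-1.88  0.63  1.3   2.28 -0.1   0.27  0.63] yaw 2.87 toolz [ 0.61  -0.168 -0.774] tilt deg 39.3
target [-130, 0, 220] tool units [ 4.43  2.55 -0.45]
target [-100, 0, 180] tool units [4.51 2.53 1.55]
```

```bash
python3 -m crank '[[[0.88,0.5,-0.1,0],[0.88,0.5,-0.1,0],[0.88,0.5,-0.1,0],[0.88,0.5,-0.1,0],[0.88,0.5,-0.1,0],[0,0,0,0]]]'
python3 -c "from h import *;a=st();rows(*a,CON,[-100,0,180]);rows(*a,CON,[-30-38,0,92+45]);rows(*a,CON,[-30,0,92])"
```

```text
clock: 19.2
eef_pos: [350.9, 340.3, 219.5]
tool_rot: [-3.14, 0.685, 2.88]
force: [0.2, 0.2, 0.4]
width: -0.2
gripper_force: 0.0
t 19.2 tcp [350.9 340.3 219.5] box [-239.4  389.   219.5] con [-132.6    1.5  219.5] F [0.2 0.2 0.4] w -0.2
 q [-2.02  0.81  1.19  2.24 -0.24  0.33  0.47] yaw 2.88 toolz [ 0.611 -0.165 -0.774] tilt deg 39.2
target [-100, 0, 180] tool units [-0.01 -0.09  2.05]
target [-68, 0, 137] tool units [ 0.09 -0.12  4.19]
target [-30, 0, 92] tool units [ 0.05 -0.15  6.54]
```

```bash
python3 -m crank '[[[0.04,-0.03,1,0],[0.04,-0.03,1,0],[0.04,-0.03,1,0],[0.04,-0.03,1,0],[0.02,-0.03,0.7,0],[0,0,0.6,0],[0,0,0.4,0],[0,0,0,0]]]'
python3 -c "
from h import *
import cv2
a=st();rows(*a,CON,[-30,0,92])
C=cams();w=ctrl.get_image('wrist')['img']
o=np.hstack([cv2.resize(C['scene']['img'][110:230,200:320],(400,400)),cv2.resize(w,(400,300),interpolation=cv2.INTER_AREA)[np.r_[0:300,[299]*100]]])
cv2.imwrite('pics/near.png',o[:,:,::-1])"
```

```text
clock: 19.87
eef_pos: [406.5, 322.6, 144.0]
tool_rot: [-3.132, 0.669, 2.865]
force: [1.0, 0.1, 0.1]
width: 0.1
gripper_force: 0.0
t 19.87 tcp [406.5 322.6 144. ] box [-187.7  362.   144. ] con [-7.43e+01  1.00e-01  1.44e+02] F [1.  0.1 0.1] w 0.1
 q [-1.81  0.99  1.13  2.26 -1.1   0.23  1.32] yaw 2.865 toolz [ 0.594 -0.178 -0.784] tilt deg 38.3
target [-30, 0, 92] tool units [-0.1   0.    2.73]
```

View pics/near.png

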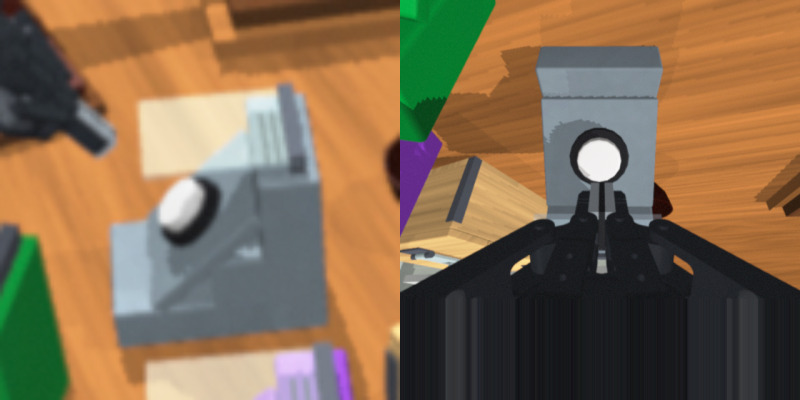

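```bash
python3 -m crank '[[[0,0,0.4,0],[0,0,0.4,0],[0,0,0,0]]]' | head -3
python3 -c "
from h import *
a=st();rows(*a,CON,[-30,0,92])"
python3 -m crank '[[[0,0,0.4,0],[0,0,0.4,0],[0,0,0,0]]]' | head -3
python3 -c "
from h import *
a=st();rows(*a,CON,[-30,0,92])"
```

```text
clock: 20.27
eef_pos: [417.4, 325.4, 133.5]
tool_rot: [-3.12, 0.665, 2.87]
t 20.27 tcp [417.4 325.4 133.5] box [-176.5  362.9  133.5] con [-64.7   5.9 133.5] F [-0.6  0.8 -0.2] w 0.2
 q [-1.78  1.    1.11  2.23 -1.1   0.23  1.32] yaw 2.87 toolz [ 0.589 -0.187 -0.786] tilt deg 38.1
target [-30, 0, 92] tool units [-0.07 -0.21  2.16]
clock: 20.52
eef_pos: [428.9, 326.5, 122.2]
tool_rot: [-3.107, 0.663, 2.87]
t 20.52 tcp [428.9 326.5 122.2] box [-165.   362.   122.2] con [-54.   10.2 122.2] F [ 0.5 -1.   0.3] w -0.0
 q [-1.75  1.02  1.08  2.21 -1.1   0.23  1.31] yaw 2.87 toolz [ 0.583 -0.198 -0.788] tilt deg 38.0
target [-30, 0, 92] tool units [-0.01 -0.37  1.55]
```

```bash
python3 -m crank '[[[0.05,-0.3,0.4,0],[0.05,-0.3,0.4,0],[0,-0.3,0.3,0],[0,0,0,0]]]' | head -3
python3 -c "
from h import *
a=st();rows(*a,CON,[-30,0,92])"
```

```text
clock: 20.85
eef_pos: [434.9, 312.3, 111.9]
tool_rot: [-3.078, 0.654, 2.869]
t 20.85 tcp [434.9 312.3 111.9] box [-161.5  347.   111.9] con [-44.2  -1.7 111.9] F [ 0.8 -0.6 -0.5] w 0.3
 q [-1.71  1.04  1.07  2.21 -1.1   0.23  1.32] yaw 2.869 toolz [ 0.568 -0.225 -0.792] tilt deg 37.6
target [-30, 0, 92] tool units [0.03 0.12 0.97]
```

```bash
python3 -m crank '[[[0.05,-0.1,0.4,0],[0.05,-0.1,0.4,0],[0,-0.1,0.2,0],[0,0,0,0]]]' | head -3
python3 -c "
from h import *
a=st();rows(*a,CON,[-30,0,92])"
python3 -m crank '[[[0,-0.05,0.2,0],[0,0,0,0]]]' | head -4
python3 -c "
from h import *
a=st();rows(*a,CON,[-30,0,92])"
```

```text
clock: 21.18
eef_pos: [444.9, 310.3, 98.0]
tool_rot: [-3.061, 0.649, 2.869]
t 21.18 tcp [444.9 310.3  98. ] box [-151.9  343.3   98. ] con [-34.   -0.8  98. ] F [ 0.1 -0.1  0.6] w -0.2
 q [-1.68  1.06  1.04  2.18 -1.1   0.23  1.32] yaw 2.869 toolz [ 0.559 -0.24  -0.794] tilt deg 37.4
target [-30, 0, 92] tool units [0.02 0.05 0.29]
clock: 21.35
eef_pos: [447.1, 309.8, 95.8]
tool_rot: [-3.058, 0.648, 2.869]
force: [0.1, -0.0, 0.8]
t 21.35 tcp [447.1 309.8  95.8] box [-149.8  342.4   95.8] con [-31.7  -0.7  95.8] F [ 0.1 -0.   0.8] w 0.2
 q [-1.67  1.07  1.04  2.18 -1.1   0.23  1.32] yaw 2.869 toolz [ 0.557 -0.242 -0.794] tilt deg 37.4
target [-30, 0, 92] tool units [0.04 0.04 0.16]
```

```bash
for i in 1 2 3; do :; done
python3 -m crank '[[[0.02,-0.03,0.2,0],[0,0,0,0]]]' | sed -n 2,4p
python3 -m crank '[[[0.02,-0.03,0.15,0],[0,0,0,0]]]' | sed -n 2,4p
python3 -m crank '[[[0,-0.03,0.15,0],[0,0,0,0]]]' | sed -n 2,4p
python3 -c "
from h import *
a=st();rows(*a,CON,[-30,0,92])"
```

```text
eef_pos: [449.3, 309.3, 93.1]
tool_rot: [-3.055, 0.648, 2.868]
force: [-0.7, -0.3, 2.3]
eef_pos: [450.9, 309.0, 91.1]
tool_rot: [-3.053, 0.648, 2.868]
force: [-2.0, -0.7, 5.2]
eef_pos: [452.1, 308.7, 89.9]
tool_rot: [-3.052, 0.646, 2.868]
force: [-14.1, 1.4, 18.4]
t 21.85 tcp [452.1 308.7  89.9] box [-145.1  340.6   89.9] con [-26.7  -0.3  89.9] F [-14.1   1.4  18.4] w 0.1
 q [-1.65  1.08  1.03  2.17 -1.1   0.23  1.31] yaw 2.868 toolz [ 0.553 -0.248 -0.795] tilt deg 37.3
target [-30, 0, 92] tool units [ 0.05  0.   -0.15]
```

```bash
python3 -m crank '[[[0,0,0.05,0],[0,0,0,0]]]' | sed -n 2,4p
python3 -m crank '[[[0,0,-0.3,0],[0,0,-0.4,0],[0,0,-0.4,0],[0,0,-0.4,0],[0,0,0,0]]]' | sed -n 2,4p
python3 -c "
from h import *
a=st();rows(*a,CON,[-100,0,180])"
```

```text
eef_pos: [452.3, 308.7, 89.7]
tool_rot: [-3.052, 0.646, 2.867]
force: [-18.8, 1.5, 26.1]
eef_pos: [431.8, 319.7, 118.3]
tool_rot: [-3.051, 0.646, 2.87]
force: [-0.2, 0.6, -0.2]
t 22.43 tcp [431.8 319.7 118.3] box [-163.3  354.8  118.3] con [-49.3   4.5 118.3] F [-0.2  0.6 -0.2] w 0.0
 q [-1.75  1.09  1.15  2.17 -1.03  0.35  1.25] yaw 2.87 toolz [ 0.553 -0.248 -0.795] tilt deg 37.3
target [-100, 0, 180] tool units [ 0.14 -0.44 -3.17]
```

Pressed to its stop and the force is gone again. I'll retreat further, check the scene, and hand in.

```bash
python3 -m crank '[[[0,-0.1,-0.6,0],[0,-0.1,-0.6,0],[0,-0.1,-0.7,0],[0,0,-0.7,0],[0,0,-0.7,0],[0,0,-0.7,0],[0,0,0,0],[0,0,0,0]]]' | sed -n 1,4p
python3 -c "
from h import *
import cv2
a=st();C=cams()
o=np.hstack([cv2.resize(C['scene']['img'],(440,330)),cv2.resize(C['top']['img'],(360,270))[np.r_[0:270,[269]*60]]])
z=np.hstack([cv2.resize(C['scene']['img'][130:330,180:480],(400,266)),cv2.resize(C['top']['img'][110:290,150:400],(400,266))])
cv2.imwrite('pics/end.png',np.vstack([o,z])[:,:,::-1])"
```

```text
clock: 23.1
eef_pos: [374.4, 337.1, 197.6]
tool_rot: [-3.051, 0.644, 2.87]
force: [0.5, 0.9, -0.5]
t 23.1 tcp [374.4 337.1 197.6] box [-216.8  381.8  197.6] con [-109.2    5.   197.6] F [ 0.5  0.9 -0.5] w 0.0
 q [-1.95  0.98  1.31  2.15 -0.65  0.51  0.91] yaw 2.87 toolz [ 0.552 -0.247 -0.796] tilt deg 37.2
```

View pics/end.png

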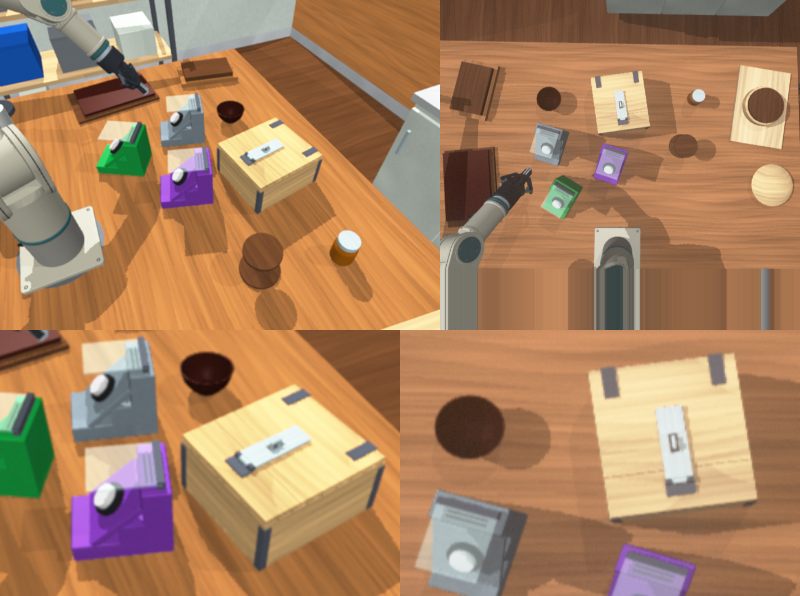

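The picture shows the lid shut, the hasp flat over the catch (about 675,440), the grey console's button up (about 100,387), and the stand, bowl and jar where they were. The arm is clear of everything.

```bash
python3 -c "from cell import ctrl; print(ctrl.finish_job())"
```

```text
the job is handed in; nothing more can be done
None
```

The lid is shut, the hasp lies flat over the catch, and the grey console's start button was then pressed to its stop and came back up; the job is handed in at about 23 s, with the stand, bowl and jar where they were.

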